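# Latch open the spring gate of the red-knobbed cheese crate

### The arm

A 6-joint arm with a two-finger parallel gripper is mounted at the origin on the work surface. World frame = base frame: x ahead of the robot, y to its left, z up, the work surface at z = 0. Lengths are in m, angles in rad, forces in N, time in s.
With the tool pointing down it reaches from about 0.4 to 0.825 m from the base axis. Payload 7 kg.
Tool frame: the origin (TCP) lies between the finger pads; the fingertips stand 25 mm ahead of it and the grasp point (between the pads) lies 6 mm ahead of it (arm.tip_extent is the z of the fingertips in the tool frame, in m); z points along the fingers, x is the direction in which the jaws open and shut, and the axes are right-handed (so a half turn about z gives the same grasp; the last joint's range is limited). The gripper opens to 88 mm and grips with 3 to 60 N. Pads are 19 mm wide; open, the fingers measure 130 mm over their backs; the gripper's body (78 mm by 193 mm) begins 47 mm behind the grasp point.
Start: joints at [-0.875, 0.359, 0.012, 0, -1.224, -0.288], TCP at [0.268, -0.62, 0.252] pointing down, gripper open.
Joint ranges: [-3.07, 3.07], [-1.43, 2.12], [-1.02, 1.25], [-3.03, 1.67], [-3.05, -0], [-3.03, 3.03]. Speed limits (rad/s): [2.39, 2.39, 3.01, 3.14, 3.14, 3.14].

### API

Orientations are given as [roll, pitch, yaw] about the fixed x, y, z axes, in that order (R = Rz(yaw) Ry(pitch) Rx(roll)).
In Python, from station import monitor, grab_frame, job_done, arm gives the robot as it stands.
- The arm moves only by the shell command python3 -m jog 'ROWS' [FORCE]. ROWS is JSON, a list that holds one entry, the list of rows, each a list of 7 numbers: the shift along the world's x, y, z in m, then the turn, a rotation vector about the world's x, y, z in rad, then the opening, from 0 (shut) to 1 (fully open). In form: [[[dx, dy, dz, ax, ay, az, claw], ...]]. A call has 1 to 20 rows; each row shifts and turns the commanded pose from where the row before left it; what a row does not reach is not made up. A row lasts 1/8 s, in which the tool goes at most 62.5 mm and 10.7 degrees, less where a joint would pass 70% of its speed; a pose out of reach is approached as far as the arm can. A call is refused whole if a number of a shift passes 0.0625 or a number of a turn 0.188, either way. A call with a gripper value outside its range is refused whole. The fingers move at their own pace and stop on an object; FORCE is the grip in N (left out, the last holds). Time passes only in rows, so rows that do not move let the fingers close. It gives the time, the measured TCP pose, the force and the opening at its end, in the units of the state.
- monitor.get_state(): the state, without advancing time (a new reading comes with each control period).
- grab_frame(name): name is "scene" or "top" or "wrist"; returns a dict with "pixels" (480x640x3 uint8, red, green, blue), "K" (3x3 intrinsics, pixels), "view" (4x4, takes a point from world to camera coordinates); the wrist camera has in their place "hand_eye" (4x4, takes a point from camera to tool coordinates, whose origin is the TCP and whose axes are the tool frame's). Camera axes: x right, y down, z forward; pixel columns grow to the right and rows downward; lengths in m; the calibration is good to about 2 mm. The wrist camera is an equidistant fisheye: a pixel r from the principal point sees the ray r / f radians off the axis. A picture is of the moment at which its call begins: read the wrist's pose just before it. There is no depth.
- job_done(): hands the job in, once; it reports no verdict.
The state is a dict: "t": time; "q": joint angles; "qd": joint speeds; "joint_efforts": joint torques, N m; "eef_pos": TCP position; "ee_rot": TCP orientation; "force": force on the tool from outside, world axes, zero at the start; "moment": the same for the moment, N m; "width": finger opening in m.
Only numpy, scipy, OpenCV 4.12 (cv2) and the standard library are available. Lean on these libraries where they do the work, as an engineer would, in place of code of your own. Each camera call takes 0.05 s, during which the arm holds its last target.

### The job

Open the gate of the crate with the red knob so that the cheese in it can be taken out: take the red knob on top of the gate's drop bolt, swing the spring gate well open past the blue catch on the board in front, hold it there while you push the bolt fully down behind the catch, then let go so that the catch holds the gate open. Leave the green-knobbed gate shut.

Things in the scene. Friction and masses are not known exactly. Their poses are not given: they have to be found in the camera images.
- red_knob (a point): centre of the red knob (upright cylinder, 28 mm diameter, 40 mm tall; spins freely on its axis) on top of the gate's drop bolt, a 12 mm steel rod straight below it at the gate's free end, 160 mm from the hinge axis. Bolt up: knob centre about 170 mm above the work surface; fully down: 140 mm. Bolt tip: 121 mm below knob centre. Gate top: 105 mm above the work surface.
- red_hinge (a point): point on the gate's upright hinge axis at work surface height, fixed to the crate (260 mm wide tray, walls 100 mm high, no roof). x points into the crate, y along its front to the hinge side (robot's left), z up. The shut gate lies along -y and opens to -x: at gate angle a the knob is at x = -160 sin a, y = -160 cos a (mm). A 15 mm floor board reaches to x = -200.
- red_catch (a point): middle of the top edge of the catch, an upright blue plate on the floor board in front of the gate, 8 mm thick, 44 mm wide along the gate's radius, top 37 mm above the work surface, in the direction a = 1.10 rad. The raised bolt passes 8 to 12 mm over it; a bolt lowered at any a from 1.18 to 1.60 stands behind it, and the released gate springs back to rest on it at about 1.16.
- red_gate (a joint): angle of the red-knobbed gate, rad: 0 = shut (as it starts), grows as it opens, hard stop at 1.62. A torsion spring shuts it: about 3 N at the knob when shut, 6 N at 1.4 rad.
- red_bolt (a joint): travel of the drop bolt of that gate, m: 0 = fully up, 0.030 = fully down (tip 4 mm above the floor board). Starts between 0 and 0.004. It moves with about 4 N of friction and stays where it is left.
- green_gate (a joint): angle of the gate of the other, otherwise equal crate, whose knob is green, rad: 0 = shut. To be left shut.

How it is judged:
At the end, for the whole second after the job is handed in: The red-knobbed gate stands open by itself (at more than 1.08 rad, still), its bolt pushed down by more than 18 mm behind the catch; the green-knobbed gate is shut (within 0.1 rad) (value of joint red_gate above 1.08 rad and value of joint red_bolt above 0.018 m and velocity of joint red_gate between -0.05 and 0.05 rad/s and value of joint green_gate below 0.1 rad); the robot touches nothing.
It fails at once if the green-knobbed gate is opened (by more than 0.15 rad) (value of joint green_gate above 0.15 rad).
It also fails if it takes over 35 s, if anything falls off the work surface, if the arm or the gripper's body presses on something with over 40 N, if the wrist force passes 120 N, or if a joint passes its speed limit or range.

## Working session

There is one attempt and no reset: what is moved stays moved. The work goes in short steps, Python scripts to look and compute and a shell command to move; the robot and the scene stay as the last step left them, time stands still between calls to the robot, and variables do not carry over. Pictures are saved under pics/ and viewed, and the job is handed in when it is done.

```bash
ls; mkdir -p pics; python3 - <<'E'
from station import monitor, grab_frame, arm
import cv2, numpy as np, json
print(monitor.get_state())
for n in ["scene","top"]:
    f=grab_frame(n); cv2.imwrite(f"pics/{n}0.png",f["pixels"][:,:,::-1])
    print(n,f["K"],f["view"])
    np.savez(f"pics/{n}0.npz",**f)
E
```

```text
pics
{'t': 0.0, 'q': array([-8.74871563e-01,  3.59438585e-01,  1.10431200e-02, -3.09742953e-04,
       -1.22409969e+00, -2.88100162e-01]), 'qd': array([ 4.28033232e-04, -9.90505191e-04,  3.43651209e-04, -3.94219408e-04,
        1.29853302e-05, -5.50465438e-05]), 'joint_efforts': array([-1.67032135e-04, -5.82702613e+01,  2.93050861e+01,  6.99724317e+00,
        6.79077086e-03, -1.48189620e-04]), 'eef_pos': array([ 0.26750176, -0.61924378,  0.25058965]), 'ee_rot': array([-3.14138909e+00, -1.71154771e-03,  1.97851526e+00]), 'force': array([-0.21146793,  0.11364258,  0.55665188]), 'moment': array([ 0.03662102, -0.03438612,  0.02544273]), 'width': 0.08789827236569696}
scene [[581.55176323   0.         320.68887719]
 [  0.         581.55176323 241.18279941]
 [  0.           0.           1.        ]] [[-0.7291607   0.68419733  0.01409573  0.39143297]
 [ 0.50319202  0.5499927  -0.66656269 -0.20084762]
 [-0.46381296 -0.47893846 -0.7453157   1.48341492]
 [ 0.          0.          0.          1.        ]]
top [[607.05683755   0.         310.81355141]
 [  0.         607.05683755 241.14835302]
 [  0.           0.           1.        ]] [[ 0.02186872 -0.99972716 -0.00820781  0.01266851]
 [-0.99603163 -0.02107798 -0.08646793  0.56073752]
 [ 0.08627133  0.01006619 -0.99622082  1.17194486]
 [ 0.          0.          0.          1.        ]]
```

View pics/scene0.png

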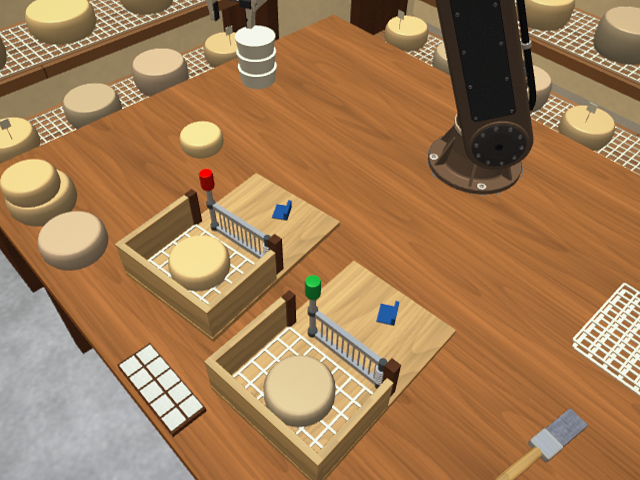

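View pics/top0.png

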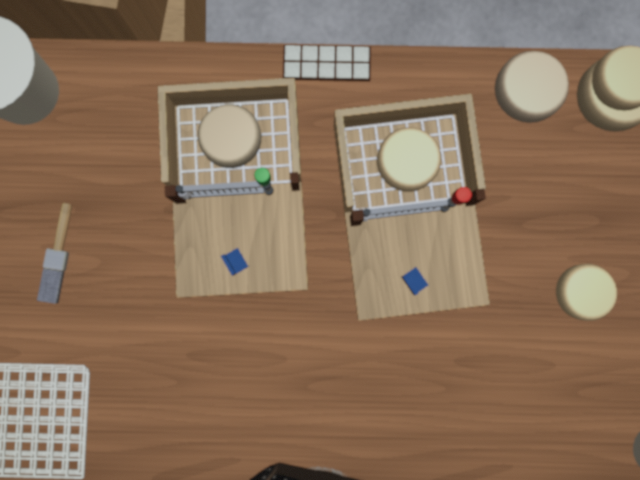

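```bash
python3 - <<'E'
import cv2, numpy as np
a=np.load("pics/top0.npz")["pixels"][170:330,330:500,::-1]
b=np.load("pics/scene0.npz")["pixels"][155:285,180:350,::-1]
cv2.imwrite("pics/topz.png",cv2.resize(a,None,fx=3.5,fy=3.5,interpolation=cv2.INTER_CUBIC))
cv2.imwrite("pics/scz.png",cv2.resize(b,None,fx=4,fy=4,interpolation=cv2.INTER_CUBIC))
E
```

```text
(no output)
```

View pics/topz.png

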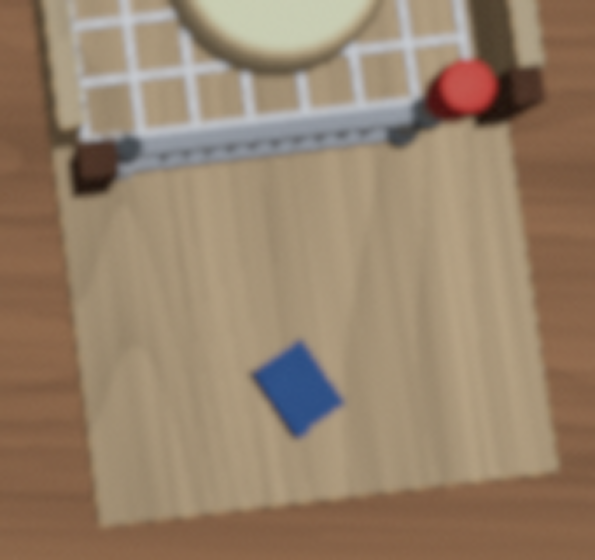

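View pics/scz.png

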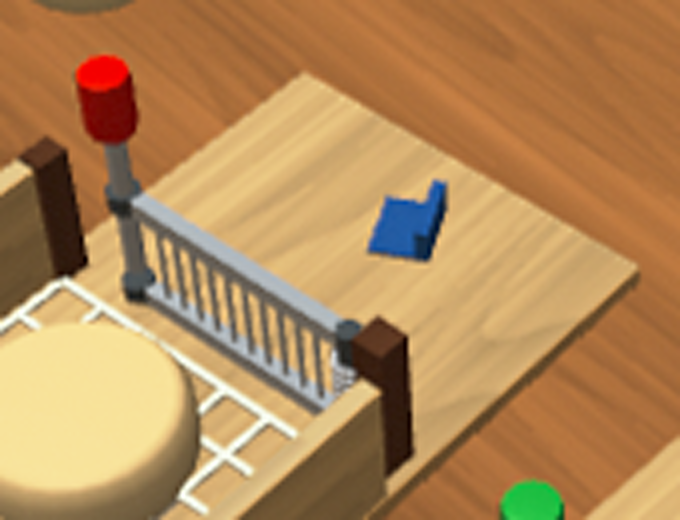

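```bash
cat > h.py <<'E'
import cv2, numpy as np
from scipy.optimize import least_squares
F={n:np.load(f"pics/{n}0.npz") for n in ["scene","top"]}
def proj(n,P):
    f=F[n]; P=np.atleast_2d(P); c=P@f["view"][:3,:3].T+f["view"][:3,3]
    u=c@f["K"].T; return u[:,:2]/u[:,2:]
def ray_z(n,uv,z):
    f=F[n]; R=f["view"][:3,:3]; t=f["view"][:3,3]
    o=-R.T@t; d=R.T@np.linalg.inv(f["K"])@np.array([uv[0],uv[1],1]); return o+d*(z-o[2])/d[2]
def tri(uvs):
    r=least_squares(lambda p:np.concatenate([proj(n,p)[0]-uv for n,uv in uvs.items()]),[0.6,-.1,.1]); return r.x,r.fun
def knobfit(n2col):
    th=np.linspace(0,2*np.pi,60); cyl=np.array([[.014*np.cos(t),.014*np.sin(t),z] for t in th for z in (-.02,.02)])
    ms={}
    for n,m in n2col.items():
        hull=cv2.moments(m.astype(np.uint8),True); ys,xs=np.nonzero(m)
        ms[n]=np.array([xs.mean(),ys.mean()]); print(n,m.sum(),ms[n],xs.min(),xs.max(),ys.min(),ys.max())
    def res(p):
        o=[]
        for n in ms:
            h=cv2.convexHull(proj(n,cyl+p).astype(np.float32)); M=cv2.moments(h)
            o+=[M["m10"]/M["m00"]-ms[n][0],M["m01"]/M["m00"]-ms[n][1]]
        return o
    r=least_squares(res,[.6,-.2,.17],diff_step=1e-3); return r.x,r.fun
E
python3 - <<'E'
from h import *
def mask(n,c):
    p=F[n]["pixels"].astype(int); r,g,b=p[...,0],p[...,1],p[...,2]
    m=(r>110)&(g<75)&(b<75) if c=="r" else (g>90)&(r<70)&(b<90)
    k,l,s,_=cv2.connectedComponentsWithStats(m.astype(np.uint8)); i=1+np.argmax(s[1:,4]); return l==i
red=knobfit({n:mask(n,"r") for n in F}); print("red",red)
g=knobfit({n:mask(n,"g") for n in F}); print("green",g)
h=tri({"top":(330+128/3.5,170+148/3.5),"scene":(180+348/4,155+328/4)}); print("hinge",h)
d=red[0]-h[0]; print(np.hypot(*d[:2]),np.arctan2(d[1],d[0]))
A=ray_z("top",(330+100/3.5,170+525/3.5),.015);B=ray_z("top",(330+557/3.5,170+470/3.5),.015)
d2=B-A;print(A,B,np.hypot(*d2[:2]),np.arctan2(d2[1],d2[0]))
A2=ray_z("scene",(180+638/4,155+266/4),.015);B2=ray_z("scene",(180+305/4,155+73/4),.015)
d2=B2-A2;print(A2,B2,np.hypot(*d2[:2]),np.arctan2(d2[1],d2[0]))
# catch top edge: scene (443,183) and (430..)
for z in(.037,):
  print("catch ends scene",ray_z("scene",(180+440/4,155+182/4),z),ray_z("scene",(180+425/4,155+237/4),z))
  print("catch ends top",ray_z("top",(330+262/3.5,170+378/3.5),z),ray_z("top",(330+300/3.5,170+434/3.5),z),ray_z("top",(330+340/3.5,170+402/3.5),z))
E
```

```text
scene 200 [204.605 177.76 ] 199 212 169 190
top 100 [463.86 195.63] 455 471 187 203
red (array([ 0.63354578, -0.24152578,  0.16959567]), array([ 0.91079994,  0.1929077 ,  0.55273955, -0.57216664]))
scene 174 [311.60344828 282.40804598] 305 320 275 292
top 17 [264.17647059 180.35294118] 258 269 177 182
green (array([0.6544339 , 0.10407133, 0.17098731]), array([ 2.04358057,  0.22612757,  1.56430189, -1.37033761]))
hinge (array([ 0.60971521, -0.07857198,  0.10627318]), array([ 0.54490536, -0.51112143,  0.80026501,  0.1208532 ]))
0.16468708553139344 -1.4255844152710837
[ 0.40782219 -0.07228913  0.015     ] [ 0.44414008 -0.32799863  0.015     ] 0.25827570515114434 -1.4297119990728764
[ 0.4102119  -0.07298489  0.015     ] [ 0.44635328 -0.32699028  0.015     ] 0.2565637080780824 -1.4294591678504034
catch ends scene [ 0.46267136 -0.18225804  0.037     ] [ 0.49779372 -0.15480025  0.037     ]
catch ends top [ 0.49145948 -0.15909544  0.037     ] [ 0.46104058 -0.18030659  0.037     ] [ 0.47914572 -0.20225758  0.037     ]
```

```bash
python3 - <<'E'
from h import *
def mask(n,c):
    p=F[n]["pixels"].astype(float); r,g,b=p[...,0],p[...,1],p[...,2]
    m=(r>2.2*g)&(r>2.2*b)&(r>50) if c=="r" else (g>1.5*r)&(g>1.5*b)&(g>50)
    k,l,s,_=cv2.connectedComponentsWithStats(m.astype(np.uint8)); i=1+np.argmax(s[1:,4]); return l==i
red=knobfit({n:mask(n,"r") for n in F}); print("red",red)
g=knobfit({n:mask(n,"g") for n in F}); print("green",g)
k=red[0]; y=1.4295
h=k[:2]+.16*np.array([-np.cos(y),np.sin(y)]); print("hinge",h)
th=y-0  # crate yaw
yaw=np.pi/2-y
R=np.array([[np.cos(yaw),-np.sin(yaw)],[np.sin(yaw),np.cos(yaw)]])
for a in [0,.2,.4,.6,.8,1,1.1,1.2,1.3,1.4,1.5]:
    p=h+R@[-.16*np.sin(a),-.16*np.cos(a)]; print(a,p.round(4),np.hypot(*p).round(3))
E
```

```text
scene 279 [206.27240143 179.31541219] 199 214 169 190
top 250 [462.448 195.564] 452 472 188 202
red (array([ 0.63326379, -0.23894563,  0.1673    ]), array([ 0.25843333,  0.05442602,  0.15719855, -0.16245655]))
scene 339 [312.5899705  287.01769912] 305 320 275 299
top 182 [262.21428571 176.09340659] 255 269 169 184
green (array([0.6605527 , 0.10968288, 0.16920988]), array([ 0.65022052,  0.07195712,  0.50054842, -0.43851734]))
hinge [ 0.61073153 -0.08054014]
0 [ 0.6333 -0.2389] 0.677
0.2 [ 0.6013 -0.2403] 0.648
0.4 [ 0.5698 -0.2352] 0.616
0.6 [ 0.5399 -0.224 ] 0.585
0.8 [ 0.5128 -0.2071] 0.553
1 [ 0.4896 -0.1851] 0.523
1.1 [ 0.4798 -0.1725] 0.51
1.2 [ 0.4713 -0.1589] 0.497
1.3 [ 0.4641 -0.1446] 0.486
1.4 [ 0.4585 -0.1297] 0.476
1.5 [ 0.4543 -0.1142] 0.468
```

```bash
python3 -m jog '[[[0.03,0.03,0,0,0,0.05,1],[0.03,0.03,0,0,0,0.06,1],[0.03,0.03,0.005,0,0,0.06,1],[0.03,0.03,0.005,0,0,0.06,1],[0.03,0.03,0,0,0,0.06,1],[0.03,0.03,0,0,0,0.06,1],[0.03,0.03,0,0,0,0.06,1],[0.03,0.03,0,0,0,0.06,1],[0.03,0.03,0,0,0,0.06,1],[0.03,0.03,0,0,0,0.06,1],[0,0,0,0,0,0.03,1],[0,0,0,0,0,0,1]]]' 40
cat >> h.py <<'E'
def wrist(name):
    from station import monitor, grab_frame
    from scipy.spatial.transform import Rotation as Ro
    s=monitor.get_state(); f=grab_frame("wrist")
    cv2.imwrite(f"pics/{name}.png",f["pixels"][:,:,::-1])
    T=np.eye(4); T[:3,:3]=Ro.from_euler("xyz",s["ee_rot"]).as_matrix(); T[:3,3]=s["eef_pos"]
    np.savez(f"pics/{name}.npz",K=f["K"],pixels=f["pixels"],W=T@f["hand_eye"])
def wray(name,uv):
    d=np.load(f"pics/{name}.npz"); K=d["K"]; x=(uv[0]-K[0,2])/K[0,0]; y=(uv[1]-K[1,2])/K[1,1]
    r=np.hypot(x,y); v=np.array([x/r*np.sin(r),y/r*np.sin(r),np.cos(r)]); W=d["W"]
    return W[:3,3],W[:3,:3]@v
def wproj(name,P):
    d=np.load(f"pics/{name}.npz"); K=d["K"]; W=np.linalg.inv(d["W"]); c=np.atleast_2d(P)@W[:3,:3].T+W[:3,3]
    n=np.hypot(c[:,0],c[:,1]); th=np.arctan2(n,c[:,2])
    return np.c_[K[0,2]+K[0,0]*th*c[:,0]/n,K[1,2]+K[1,1]*th*c[:,1]/n]
E
python3 - <<'E'
from h import *
wrist("w1")
k=np.array([.6333,-.239,.168])
th=np.linspace(0,2*np.pi,24)
P=np.array([k+[.014*np.cos(t),.014*np.sin(t),.02] for t in th])
im=cv2.imread("pics/w1.png")
for u in wproj("w1",P): cv2.circle(im,tuple(int(v) for v in u),1,(255,255,0),-1)
print(wproj("w1",k)); cv2.imwrite("pics/w1o.png",im)
E
```

```text
t: 1.6
eef_pos: [0.5674, -0.3195, 0.2611]
ee_rot: [-3.141, -0.001, 2.599]
force: [0.3, -0.1, 0.6]
width: 0.0877
[[299.52416072 384.2900359 ]]
```

View pics/w1o.png

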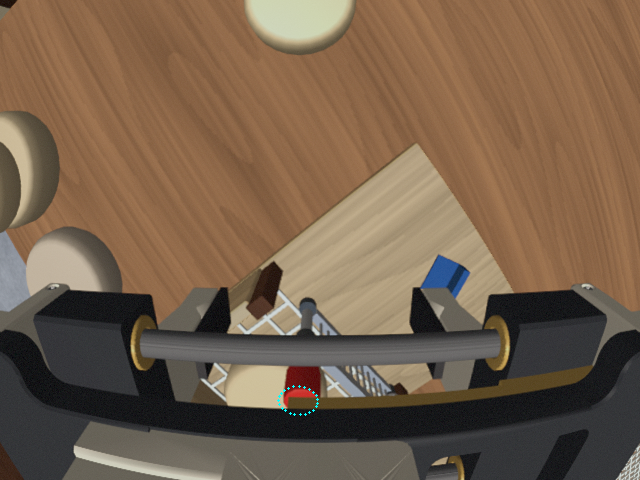

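The fisheye view shows the red knob at about (301,385), partly hidden by the hand. The overlay from the two fixed cameras lands on it at (298,400). Next I move above it.

```bash
python3 -m jog '[[[0.033,0.04,0,0,0,0,1],[0.033,0.04,0,0,0,0,1],[0,0,0,0,0,0,1],[0,0,0,0,0,0,1]]]' 40
python3 - <<'E'
from h import *
wrist("w2")
k=np.array([.6333,-.239,.168])
th=np.linspace(0,2*np.pi,24)
P=np.array([k+[.014*np.cos(t),.014*np.sin(t),z] for t in th for z in(.02,-.02)])
im=cv2.imread("pics/w2.png")
for u in wproj("w2",P): cv2.circle(im,tuple(int(v) for v in u),1,(255,255,0),-1)
print(wproj("w2",k)); cv2.imwrite("pics/w2o.png",im)
E
```

```text
t: 2.15
eef_pos: [0.6331, -0.2403, 0.2614]
ee_rot: [-3.141, -0.0, 2.598]
force: [0.0, -0.3, 0.2]
width: 0.0878
[[319.4803963  259.52217288]]
```

View pics/w2o.png

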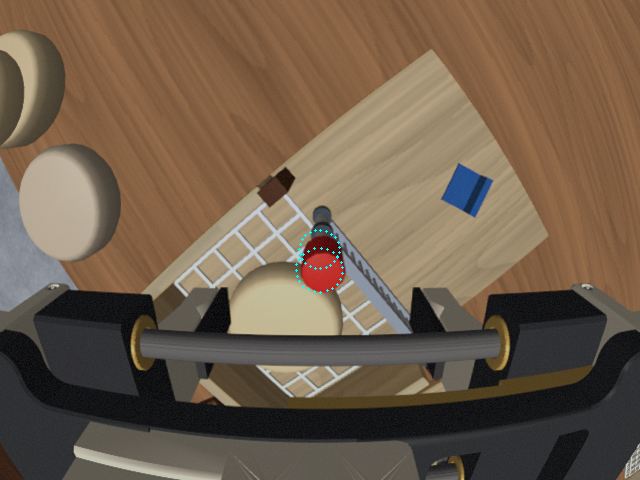

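The predicted knob outline falls on the red knob (top face at about (322,272)), so three views agree to about 1 mm. I descend and grip.

```bash
python3 -m jog '[[[0,0.001,-0.03,0,0,0,1],[0,0,-0.03,0,0,0,1],[0,0,-0.023,0,0,0,1],[0,0,0,0,0,0,0],[0,0,0,0,0,0,0],[0,0,0,0,0,0,0],[0,0,0,0,0,0,0],[0,0,0,0,0,0,0]]]' 40
```

```text
t: 3.2
eef_pos: [0.6338, -0.2386, 0.179]
ee_rot: [3.141, 0.001, 2.599]
force: [-0.1, -0.1, -0.2]
width: 0.0434
```

```bash
python3 -m jog '[[[0,0,0,0,0,0,0],[0,0,0,0,0,0,0],[0,0,0,0,0,0,0],[0,0,0,0,0,0,0],[0,0,0,0,0,0,0]]]' 40
```

```text
t: 3.82
eef_pos: [0.6329, -0.2383, 0.1784]
ee_rot: [-3.141, -0.002, 2.599]
force: [-4.8, 3.4, 2.7]
width: 0.0271
```

```bash
python3 -m jog '[[[-0.0159,-0.0015,0,0,0,0,0],[-0.016,0.0001,0,0,0,0,0],[-0.0159,0.0017,0,0,0,0,0],[-0.0157,0.0033,0,0,0,0,0],[-0.0152,0.0049,0,0,0,0,0],[-0.0147,0.0064,0,0,0,0,0],[-0.014,0.0078,0,0,0,0,0],[0,0,0,0,0,0,0]]]' 40
```

```text
t: 4.82
eef_pos: [0.5254, -0.2158, 0.1791]
ee_rot: [3.142, 0.001, 2.599]
force: [5.1, -1.6, -4.9]
width: 0.0267
```

```bash
python3 -m jog '[[[-0.0131,0.0092,0,0,0,0,0],[-0.0121,0.0104,0,0,0,0,0],[-0.011,0.0116,0,0,0,0,0],[-0.0098,0.0126,0,0,0,0,0],[-0.0085,0.0135,0,0,0,0,0],[-0.0071,0.0143,0,0,0,0,0],[-0.0057,0.015,0,0,0,0,0],[0,0,0,0,0,0,0]]]' 40
python3 - <<'E'
from station import monitor
s=monitor.get_state();print(s["eef_pos"],s["force"],s["width"])
from h import *
h=np.array([.6107,-.0803]);d=s["eef_pos"][:2]-h;print(np.hypot(*d))
y=.1413;x=d@[np.cos(y),np.sin(y)];yy=d@[-np.sin(y),np.cos(y)];print("a",np.arctan2(-x,-yy))
from station import grab_frame
for n in("scene","top"):
    p=grab_frame(n)["pixels"];cv2.imwrite(f"pics/{n}1.png",p[...,::-1])
wrist("w3")
E
```

```text
t: 5.82
eef_pos: [0.458, -0.13, 0.179]
ee_rot: [-3.139, -0.0, 2.6]
force: [-1.0, -6.3, 1.9]
width: 0.0273
[ 0.45800598 -0.13004021  0.17904159] [-0.98451613 -6.27893056  1.88750975] 0.027306123413530035
0.16059126274776636
a 1.397185434122484
```

View pics/scene1.png

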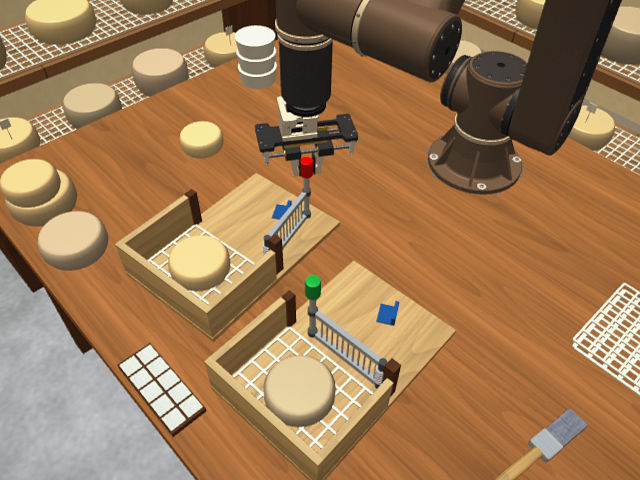

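View pics/w3.png

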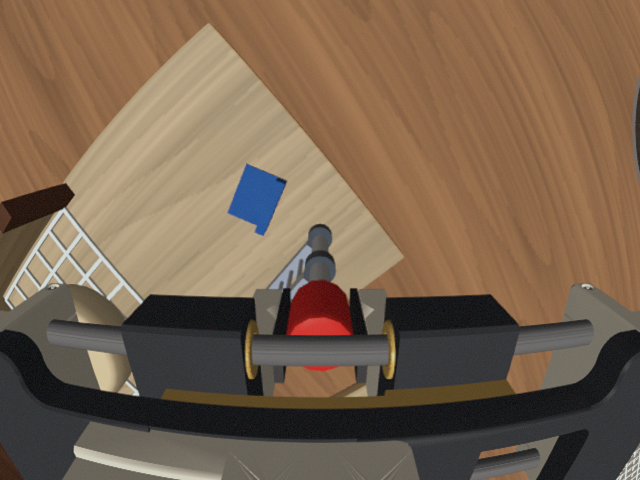

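The gate stands at about 1.40 rad with the knob held between the pads at (320,330), past the catch at (257,197). Now I push the bolt down.

```bash
python3 -m jog '[[[0,0,-0.005,0,0,0,0],[0,0,-0.006,0,0,0,0],[0,0,-0.006,0,0,0,0],[0,0,-0.005,0,0,0,0],[0,0,-0.003,0,0,0,0],[0,0,0,0,0,0,0]]]' 50
```

```text
t: 6.72
eef_pos: [0.4582, -0.1308, 0.1535]
ee_rot: [-3.139, -0.001, 2.599]
force: [-1.6, -6.7, -0.7]
width: 0.0274
```

```bash
python3 -m jog '[[[0,0,-0.001,0,0,0,0],[0,0,-0.001,0,0,0,0],[0,0,-0.001,0,0,0,0],[0,0,0,0,0,0,0]]]' 50
python3 - <<'E'
from h import *
wrist("w4")
E
```

```text
t: 7.22
eef_pos: [0.4584, -0.131, 0.1512]
ee_rot: [-3.139, -0.001, 2.599]
force: [-3.0, -6.8, 5.5]
width: 0.0272
```

View pics/w4.png

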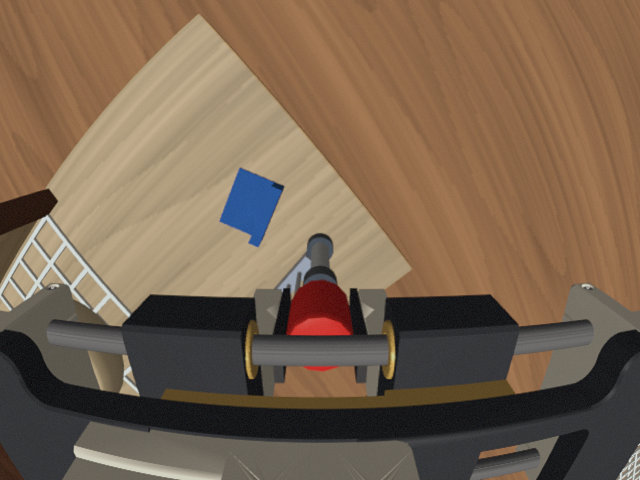

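The knob kept its place between the pads at (320,330), and less of the rod shows below it. I push on to find the end stop.

```bash
python3 -m jog '[[[0,0,-0.001,0,0,0,0],[0,0,-0.001,0,0,0,0],[0,0,0,0,0,0,0]]]' 50
```

```text
t: 7.65
eef_pos: [0.4589, -0.1317, 0.1509]
ee_rot: [-3.138, 0.001, 2.6]
force: [-6.4, -8.1, 20.8]
width: 0.0269
```

The end stop is reached: 20.8 N with no further travel. I ease the load, let the gate back gently onto the catch and release.

```bash
python3 -m jog '[[[0,0,0.0015,0,0,0,0],[0.0057,-0.015,0,0,0,0,0],[0.0071,-0.0143,0,0,0,0,0],[0.002,-0.0035,0,0,0,0,0],[0,0,0,0,0,0,0]]]' 50
python3 - <<'E'
from station import monitor
s=monitor.get_state()
from h import *
h=np.array([.6107,-.0803]);d=s["eef_pos"][:2]-h
y=.1413;x=d@[np.cos(y),np.sin(y)];yy=d@[-np.sin(y),np.cos(y)];print("a",np.arctan2(-x,-yy),s["force"])
E
```

```text
t: 8.28
eef_pos: [0.4735, -0.1634, 0.1511]
ee_rot: [-3.14, -0.001, 2.598]
force: [-5.3, -0.2, 11.5]
width: 0.0269
a 1.1676157853012523 [-5.28924976 -0.2147075  11.48815515]
```

```bash
python3 -m jog '[[[0,0,0,0,0,0,0.5],[0,0,0,0,0,0,0.7],[0,0,0,0,0,0,0.8],[0,0,0,0,0,0,0.9],[0,0,0,0,0,0,0.9],[0,0,0,0,0,0,0.9],[0,0,0,0,0,0,0.9],[0,0,0,0,0,0,0.9]]]'
```

```text
t: 9.28
eef_pos: [0.4738, -0.1621, 0.1501]
ee_rot: [3.142, -0.0, 2.599]
force: [0.1, -0.1, 0.0]
width: 0.0787
```

```bash
python3 -m jog '[[[0,0,0.02,0,0,0,0.9],[0,0,0.03,0,0,0,0.9],[0,0,0.04,0,0,0,0.9],[-0.03,-0.04,0.03,0,0,0,0.9],[-0.03,-0.05,0.01,0,0,0,0.9],[-0.01,-0.06,0,0,0,0,0.9],[0,-0.06,0,0,0,0,0.9],[0,-0.05,0,0,0,0,0.9],[0,0,0,0,0,0,0.9],[0,0,0,0,0,0,0.9]]]'
python3 - <<'E'
import cv2,numpy as np
from station import grab_frame
import h
ms={}
for n in("scene","top"):
    f=grab_frame(n);p=f["pixels"];cv2.imwrite(f"pics/{n}2.png",p[...,::-1])
    h.F[n]=f; p=p.astype(float); r,g,b=p[...,0],p[...,1],p[...,2]
    m=(r>2.2*g)&(r>2.2*b)&(r>50); k,l,s,_=cv2.connectedComponentsWithStats(m.astype(np.uint8)); ms[n]=l==1+np.argmax(s[1:,4])
k,res=h.knobfit(ms);print(k,res)
d=k[:2]-np.array([.6107,-.0803]);y=.1413;x=d@[np.cos(y),np.sin(y)];yy=d@[-np.sin(y),np.cos(y)];print("a",np.arctan2(-x,-yy))
E
```

```text
t: 10.52
eef_pos: [0.4034, -0.4221, 0.2796]
ee_rot: [3.141, -0.001, 2.598]
force: [-0.1, 0.2, -0.1]
width: 0.079
scene 251 [290.07569721 172.40239044] 284 296 162 183
top 176 [414.77840909 286.46590909] 407 422 280 293
[ 0.47464135 -0.16180667  0.14192097] [ 0.76921104  0.10944669  0.47259605 -0.43378284]
a 1.1723716587753636
```

View pics/scene2.png

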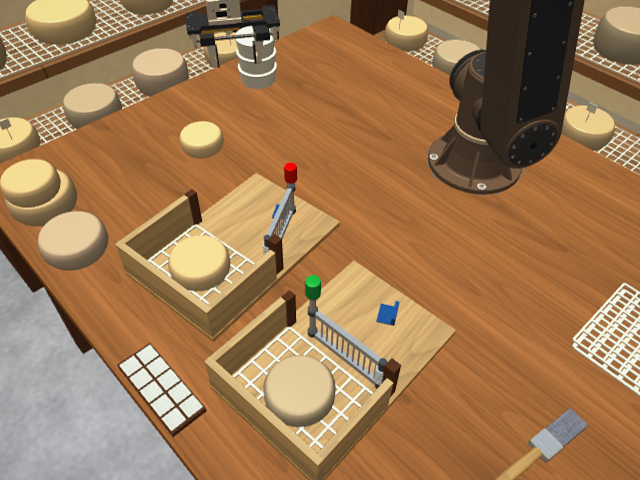

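View pics/top2.png

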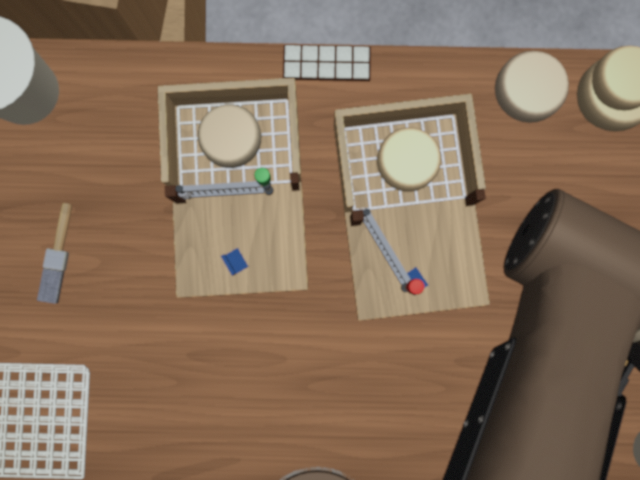

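The released gate stands open on the catch, with the red knob at (415,286) in the top view and (290,172) in the scene view. The knob measures 0.142 m high, so the bolt is down, and the gate angle is about 1.17 rad. The green gate is shut and the arm is clear.

```bash
python3 -c "
from station import job_done,monitor
print(monitor.get_state()['force']); print(job_done())"
```

```text
[ 0.54931091  0.39547572 -1.09121618]
the job is handed in; nothing more can be done
None
```

The red-knobbed gate now stands open on its catch by itself, and the job was handed in at about 10.6 s of the 35 s allowed. I gripped the red knob, swung the gate to about 1.40 rad and pushed the bolt down to its end stop. The force rose to about 21 N there with no further travel. I then eased the gate back onto the catch, let go and moved the arm clear.

**Last checks:**
- **Red gate:** with the gripper off, the fixed cameras put it at about 1.17 rad, where about 1.16 is expected and over 1.08 is needed.
- **Bolt:** the knob centre measured 0.142 m high, against 0.140 m for fully down. The hand moved about 28 mm while pushing, and more than 18 mm is needed.
- **Green gate:** it looks shut and unchanged in both views; I did not measure its angle.
- **Arm:** the measured force was about zero after letting go, so it was touching nothing.

No check failed. The camera measurements agreed to within 1 to 5 mm; the largest gap was the hinge, about 5 mm out when measured directly, so I placed it from the knob instead. I did not measure the gate's speed.

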